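Hold a handstamp against the service fence

ROBOT

A 7-joint arm with a two-finger parallel gripper is mounted at the origin on the work surface. World frame = base frame: x ahead of the robot, y to its left, z up, the work surface at z = 0. Lengths are in m, angles in rad, forces in N, time in s.
With the tool pointing down it reaches from about 0.425 to 0.95 m from the base axis. Payload 4.7 kg.
Tool frame: the origin (TCP) lies between the finger pads; the fingertips stand 8 mm ahead of it and the grasp point (between the pads) lies 11 mm behind it; z points along the fingers, y is the line along which they close (so a half turn about z gives the same grasp; the last joint's range is limited). The gripper opens to 85 mm and grips with 20 to 120 N. Pads are 22 mm wide; open, the fingers measure 114 mm over their backs; the gripper's body (76 mm by 85 mm) begins 54 mm behind the grasp point. The pads swing forward as they close: fully open they stand 13 mm farther back than shut.
Start: joints at [-1.137, 0.469, -0.049, 1.532, 0.024, 1.141, -0.082], TCP at [0.301, 0.604, 0.239] pointing down, gripper open.
Joint ranges: [-2.59, 2.59], [-0.33, 1.99], [-1.39, 1.29], [0.1, 2.45], [-1.04, 4.18], [0.21, 1.99], [-2.66, 2.66]. Speed limits (rad/s): [2.57, 2.57, 3.14, 3.14, 3.14, 3.14, 3.14].

INTERFACE

Orientations are given as a rotation vector (axis times angle).
In Python, from station import observe, eyes, close_job gives the robot as it stands.
- The arm moves only by the shell command python3 -m creep 'ROWS' [FORCE]. ROWS is a JSON object whose one key "moves" holds a list of rows, each a list of 7 numbers: the closure, from 0 (fully open) to 1 (shut), then the shift along the tool's x, y, z in cm, then the turn, a rotation vector about the tool's x, y, z in rad. In form: {"moves": [[claw, dx, dy, dz, wx, wy, wz], ...]}. A call has 1 to 20 rows; each row is the pose to reach, as a shift and turn from the pose commanded when the call began, along the tool's axes at that moment; what a row does not reach only later rows make up. A row lasts 1/12 s, in which the tool goes at most 41.7 mm and 7.16 degrees, less where a joint would pass 70% of its speed; a pose out of reach is approached as far as the arm can. A call with a gripper value outside its range is refused whole. The fingers move at their own pace and stop on an object; FORCE is the grip in N (left out, the last holds). Time passes only in rows, so rows that repeat a pose let the fingers close. It gives the time, the measured TCP pose, the force, the opening and the grip force at its end, in the units of the state.
- observe(): the state, without advancing time (a new reading comes with each control period).
- eyes.grab_frame(name): name is "side" or "top"; returns the picture (384x512x3 uint8, red, green, blue); there is no depth.
- eyes.camera_info(name): a dict with "K" (3x3 intrinsics, pixels), "cam_to_world" (4x4, takes a point from camera to world coordinates). Camera axes: x right, y up, looking along -z (the intrinsics and any distortion apply to the point x, -y, -z); pixel columns grow to the right and rows downward; lengths in m; the calibration is good to about 2 mm. A picture is of the moment at which its call begins. camera_info takes no time and is no camera call.
- close_job(): hands the job in; it is judged then, once.
The state is a dict: "time_s": time; "qpos": joint angles; "qvel": joint speeds; "joint_torque": joint torques, N m; "eef_pos": TCP position; "ee_rot": TCP orientation; "ft_force": force on the tool from outside, world axes, zero at the start; "ft_torque": the same for the moment, N m; "finger_gap": opening from 0.0 (shut) to 1.0 (fully open); "finger_force": force on a finger pad.
Only numpy, scipy, OpenCV 4.12 (cv2) and the standard library are available. Lean on these libraries where they do the work, as an engineer would, in place of code of your own. Each camera call takes 0.05 s, during which the arm holds its last target. There are 200 camera calls.

TASK

Lift the date handstamp with the red band off the turntable, stand it on the bed of the service jig with its retaining screw showing in the slot of the fence, and press its back squarely against both rubber pads with a steady push of about 10 N. My colleague across the bench will tighten the screw through the slot, so finish while still gripping the handstamp and pushing: do not let go. Ease it in without ramming the fence or tipping the stamp, leave the other two handstamps standing on the turntable, and do not disturb the ink pad or the screwdriver.

Things in the scene. Friction and masses are not known exactly. Their poses are not given: they have to be found in the camera images.
- stamp_red: handstamp to be serviced: pale wooden knob handle, RED band below it. Steel head 50 (x) by 40 (y) mm, 4 to 40 mm above the origin: grip it across y. Band 33 mm across; handle to 78 mm. Origin: centre of the underside (round 38 mm die); z up. Back face (25 mm to +x): brass screw. Front (-x): four brass date wheels sticking out 5 mm, and a black strip on top of the head. 0.2 to 0.38 kg
- stamp_red_screw (a point): tip of the brass retaining screw, 6 mm in diameter, that stands 3 mm proud in the middle of the red-banded stamp's back face, 22 mm above the stamp's underside
- stamp_black: another handstamp of the same shape and size, dark handle with a black band; stands on the turntable and must stay standing there
- stamp_green: another handstamp of the same shape and size, dark handle with a green band; stands on the turntable and must stay standing there
- turntable: revolving stand: pale wooden disc 260 mm across, black rubber top 28 mm above the bench, spinning freely about its vertical axis at the least push (5 mm high steel cap in the middle). Origin: on the axis at bench height. The three handstamps stand on it about 78 mm from the axis, a third of a turn apart
- jig: service jig fixed to the bench: aluminium bed plate 160 (x) by 130 (y) by 12 mm; the stamp stands on its top (black patch). Origin: centre of its underside. The blue fence stands on it towards +x. The stamp is pressed in the jig's +x, which points away from the robot within 0.4 rad, with the stamp's x along the jig's x (screw to the fence, date wheels to the robot)
- fence: blue fence of the jig: two cheeks 38 mm high, 96 mm wide together, with an open slot 16 mm wide between them for the screw and the screwdriver; carries the two pads. Its origin is on the bed, 12 mm straight above the jig's origin (NOT at the cheeks, which begin 37 mm towards +x)
- pad_left: black rubber pad on the left cheek (+y of the jig), 10 mm thick, 22 mm wide, 5 to 35 mm above the bed. Its face lies 5 mm to -x of its origin (27 mm to +x of the jig's origin when free). Yields towards +x by 1 mm per 1.5 N on it, up to 8 mm; both pads together 1 mm per 3 N
- pad_right: the same pad on the right cheek (-y of the jig)
- slot (a point): middle of the slot at the plane of the free pad faces, 27 mm towards +x from the jig's origin, 22 mm above the bed: the height of the screw when the stamp stands on the bed
- ink_pad: round black ink pad in a tin, 96 mm across, 17 mm high, lying on the bench between turntable and jig, on the robot side; origin at the centre of its underside
- screwdriver: the colleague's screwdriver, orange handle, about 170 mm long, lying on the bench just beyond the fence; leave it there
Not all that is in view belongs to the job. Leave any orange look-alike of the stamp_red alone. What is shaped like the stamp_black but orange is not meant.

How it is judged:
On the way, in this order (a step that is already met when the one before it is completed fails the run):
1. the red-banded handstamp is lifted clear of the turntable (height (world z) of stamp_red above 0.05 m and contact force between stamp_red and turntable below 0.05 N and contact force between stamp_red and the fingers above 2 N), for 0.2 s.
2. the handstamp, held on or just above the bed with its screw in the slot, bears squarely on the fence with 5 to 18 N (contact force between stamp_red and fence between 5 and 18 N and contact force between stamp_red and the fingers above 3 N and z of stamp_red in the frame of jig between 0.01 and 0.017 m and y of stamp_red_screw in the frame of jig between -0.006 and 0.006 m and x of stamp_red_screw in the frame of jig above 0.024 m and angle between stamp_red's own z axis and vertical below 0.08 rad and angle between the x axis of stamp_red and the x axis of jig, either way round below 0.08 rad), for 0.3 s.
At the end, for the whole second after the job is handed in: The red-banded stamp, still gripped and at rest, is upright and square to the jig (0.08 rad), at most 5 mm above the bed, its screw within 6 mm of the slot's middle, pressing on the pads with 5 to 18 N; the other two stand upright on the turntable, all through the last second (all of step 2 and linear speed of stamp_red below 0.01 m/s and angle between each of stamp_black, stamp_green's own z axis and vertical below 0.1 rad and horizontal distance between each of stamp_black, stamp_green and turntable below 0.125 m and height (world z) of each of stamp_black, stamp_green above 0.02 m); the arm keeps its last pose, push and grip.
It fails at once if the fence is rammed (over 35 N) (contact force between stamp_red and fence above 35 N).
It fails at once if the red-banded handstamp is tipped over (angle between stamp_red's own z axis and vertical above 0.5 rad).
It fails at once if another handstamp is tipped or taken off the turntable (angle between any of stamp_black, stamp_green's own z axis and vertical above 0.4 rad or horizontal distance between any of stamp_black, stamp_green and turntable above 0.125 m).
It fails at once if the ink pad or the screwdriver is moved more than 30 mm (distance of any of ink_pad, screwdriver from where it was at the start of the episode above 0.03 m).
It also fails if it takes over 48 s, if anything falls off the work surface, if the arm or the gripper's body presses on something with over 40 N, if the wrist force passes 120 N, or if a joint passes its speed limit or range.

## Working session

There is one attempt and no reset: what is moved stays moved. The work goes in short steps, Python scripts to look and compute and a shell command to move; the robot and the scene stay as the last step left them, time stands still between calls to the robot, and variables do not carry over. Pictures are saved under pics/ and viewed, at most 10 in all, crops included, and the job is handed in when it is done.

```bash
mkdir -p pics; ls; cat > h.py <<'E'
import numpy as np, cv2
from station import observe, eyes, close_job
from scipy.spatial.transform import Rotation as R
def ray(name,u,v):
    c=eyes.camera_info(name);K=np.array(c["K"]);T=np.array(c["cam_to_world"])
    d=np.linalg.inv(K)@[u,v,1]; d=T[:3,:3]@(d*[1,-1,-1]); return T[:3,3],d
def onz(name,u,v,z):
    o,d=ray(name,u,v); return o+d*(z-o[2])/d[2]
def proj(name,p):
    c=eyes.camera_info(name);K=np.array(c["K"]);T=np.array(c["cam_to_world"])
    q=(T[:3,:3].T@(np.array(p)-T[:3,3]))*[1,-1,-1]; q=K@q; return q[:2]/q[2]
def two(pa,pb):
    A=[];b=[]
    for n,p in (("top",pa),("side",pb)):
        o,d=ray(n,*p); d/=np.linalg.norm(d); M=np.eye(3)-np.outer(d,d); A.append(M); b.append(M@o)
    return np.linalg.lstsq(np.vstack(A),np.hstack(b),rcond=None)[0]
def shot(n,f):
    im=eyes.grab_frame(n); cv2.imwrite(f,im[:,:,::-1]); return im
E
python3 - <<'E'
from h import *
a=shot("top","pics/t0.png");b=shot("side","pics/s0.png")
cv2.imwrite("pics/both0.png",np.vstack([a,b])[:,:,::-1][:,:400*2])
for n in("top","side"):print(eyes.camera_info(n))
s=observe();print(s)
E
```

```text
pics
{'K': array([[375.69640921,   0.        , 254.57261252],
       [  0.        , 375.69640921, 194.99775956],
       [  0.        ,   0.        ,   1.        ]]), 'cam_to_world': array([[ 9.80017524e-03,  9.81169637e-01, -1.92899195e-01,
         3.57512449e-01],
       [-9.99951454e-01,  9.81342082e-03, -8.86830720e-04,
        -1.03138841e-01],
       [ 1.02286960e-03,  1.92898522e-01,  9.81218179e-01,
         1.13177810e+00],
       [ 0.00000000e+00,  0.00000000e+00,  0.00000000e+00,
         1.00000000e+00]])}
{'K': array([[351.88884112,   0.        , 247.31048801],
       [  0.        , 351.88884112, 185.44091911],
       [  0.        ,   0.        ,   1.        ]]), 'cam_to_world': array([[ 0.93521069,  0.20142588, -0.29121912,  0.2585847 ],
       [-0.35384791,  0.56214654, -0.74751784, -0.8385813 ],
       [ 0.01313839,  0.80213395,  0.59699959,  0.64704315],
       [ 0.        ,  0.        ,  0.        ,  1.        ]])}
{'time_s': 0.1, 'qpos': array([-1.13688503,  0.46937892, -0.04857404,  1.53357362,  0.02410894,
        1.14102062, -0.08233484]), 'qvel': array([ 0.0004121 , -0.00120814, -0.00030465, -0.00139849,  0.00054145,
       -0.00188008, -0.00064808]), 'joint_torque': array([ 9.11602583e-04, -5.11512852e+01, -4.68411203e-02, -2.38391590e+01,
        1.08294957e-02,  4.37878000e-03,  3.96227495e-05]), 'eef_pos': array([0.30113476, 0.60352822, 0.23835442]), 'ee_rot': array([-7.20466754e-01, -3.05752125e+00,  2.77005995e-03]), 'ft_force': array([-0.15343975,  0.57784769, -0.46940026]), 'ft_torque': array([ 0.04145538, -0.06170531, -0.00411288]), 'finger_force': 0.0, 'finger_gap': 0.9985166329265319}
```

View pics/t0.png

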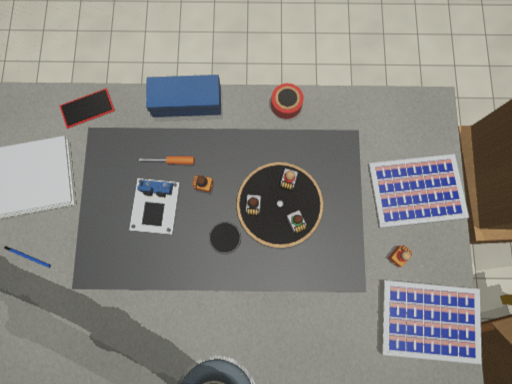

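View pics/s0.png

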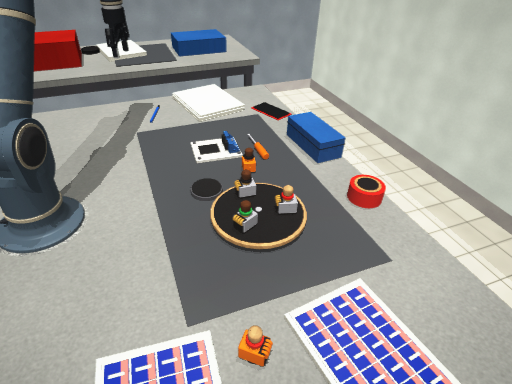

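Top view: the red-banded stamp is at about (289,179), black at (253,204), green at (297,221), and the turntable cap at (280,204). The jig is at (155,206) with its fence towards image-up, the ink pad at (225,237) and the screwdriver at (175,160). Things that could be mistaken for stamp_red: the orange copy at (401,256), the orange black-type stamp at (203,184), and the red tin at (287,100). I choose (289,179), which shows at (288,199) in the side view. I'll check it in a close crop.

```bash
python3 - <<'E'
from h import *
a=cv2.imread("pics/t0.png");b=cv2.imread("pics/s0.png")
f=lambda i,x,y,w,h,s:cv2.resize(i[y:y+h,x:x+w],None,fx=s,fy=s,interpolation=cv2.INTER_CUBIC)
A=f(a,265,160,50,37,8);B=f(b,265,175,50,37,8);C=f(a,120,170,100,74,4);D=f(b,185,125,100,74,4)
cv2.imwrite("pics/c1.png",np.vstack([np.hstack([A,B]),np.hstack([C,D])]))
E
```

```text
(no output)
```

View pics/c1.png

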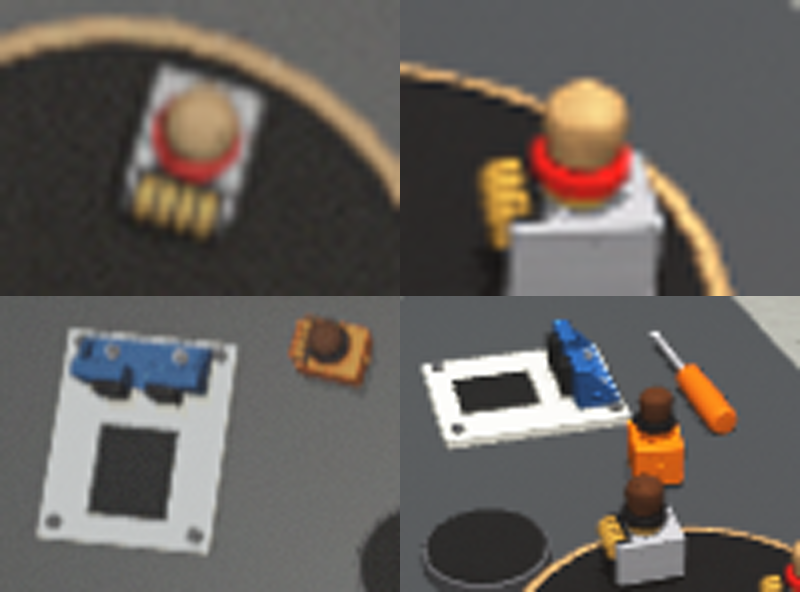

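The crop confirms a pale knob, a red band and four brass wheels facing the robot. The jig's fence has its pads facing the robot, with the slot between them. Now I'll measure.

```bash
python3 - <<'E'
from h import *
T=cv2.imread("pics/t0.png");S=cv2.imread("pics/s0.png")
hs=lambda i:cv2.cvtColor(cv2.resize(i,None,fx=4,fy=4,interpolation=cv2.INTER_CUBIC),cv2.COLOR_BGR2HSV)
HT,HS=hs(T),hs(S)
def blob(H,lo,hi,box,close=0):
    m=cv2.inRange(H,lo,hi)if lo[0]<=hi[0] else cv2.inRange(H,(0,lo[1],lo[2]),hi)|cv2.inRange(H,lo,(180,hi[1],hi[2]))
    k=np.zeros_like(m);x,y,w,h=[4*q for q in box];k[y:y+h,x:x+w]=m[y:y+h,x:x+w]
    if close:k=cv2.morphologyEx(k,cv2.MORPH_CLOSE,np.ones((close,close)))
    c=max(cv2.findContours(k,0,2)[0],key=cv2.contourArea)[:,0]
    return (c+.5)/4-.5
def world(n,c,z):return np.array([onz(n,u,v,z)[:2] for u,v in c],np.float32)
def rect(n,c,z):
    (c0,wh,a)=cv2.minAreaRect(world(n,c,z));return np.round(c0,4),np.round(wh,4),round(a,1)
# turntable rubber
c=blob(HT,(0,0,0),(180,255,70),(235,160,92,90),25);(x,y),r=cv2.minEnclosingCircle(world("top",c,.028));print("tt",x,y,r)
# red band both
red=((172,150,90),(8,255,255))
bt=blob(HT,*red,(275,165,30,30),9);bs=blob(HS,*red,(270,180,35,30),9)
mt=(bt.min(0)+bt.max(0))/2;ms=(bs.min(0)+bs.max(0))/2;print("band",mt,ms,two(mt,ms), (bt.max(0)-bt.min(0)))
kn=((8,40,90),(25,160,255))
kt=blob(HT,*kn,(280,165,20,17));ks=blob(HS,*kn,(278,182,25,18))
for z in(.1,.106):print("knob",cv2.minEnclosingCircle(world("top",kt,.097))[0]);break
wt=blob(HT,(14,100,80),(35,255,255),(278,180,25,14),9);print("wheels",rect("top",wt,.05))
hd=blob(HT,(0,0,95),(180,60,255),(278,165,25,28));print("head",rect("top",np.vstack([hd,bt]),.068))
# jig
j=blob(HT,(0,0,120),(180,50,255),(125,172,60,65));print("jig",rect("top",j,.012))
js=blob(HS,(0,0,150),(180,50,255),(185,130,62,37));print("jigS",rect("side",js,.012))
p=blob(HT,(0,0,0),(180,255,60),(138,197,30,34));print("patch",rect("top",p,.012))
p=blob(HS,(0,0,0),(180,255,60),(195,138,30,24));print("patchS",rect("side",p,.012))
f=blob(HT,(100,100,50),(125,255,255),(132,172,50,30),15);print("fence",rect("top",f,.05))
q=blob(HT,(0,0,0),(180,255,80),(205,217,40,40));print("ink",cv2.minEnclosingCircle(world("top",q,.017)))
for n,b,H in(("black",(240,192,25,25),HT),("green",(285,208,25,25),HT)):
    g=blob(H,(0,0,95),(180,60,255),b);print(n,rect("top",g,.068))
print(R.from_rotvec(observe()["ee_rot"]).as_matrix().round(3).tolist())
E
```

```text
tt 0.5492914915084839 -0.17654427886009216 0.11886382102966309
band [288.75  178.875] [286.875 195.375] [ 0.61570592 -0.2011311   0.07752946] [9.25 7.  ]
knob (0.6213804483413696, -0.20125626027584076)
wheels (array([ 0.601 , -0.1962]), array([0.0294, 0.0173]), 73.4)
head (array([ 0.6196, -0.2014]), array([0.0412, 0.051 ]), 73.9)
jig (array([0.5425, 0.2009]), array([0.1333, 0.1653]), 85.0)
jigS (array([0.5404, 0.1957]), array([0.1483, 0.1632]), 85.0)
patch (array([0.5178, 0.2033]), array([0.0542, 0.0637]), 85.1)
patchS (array([0.5166, 0.2065]), array([0.054 , 0.0654]), 85.2)
fence (array([0.5917, 0.1925]), array([0.0993, 0.0329]), 85.3)
ink ((0.4488990008831024, -0.013462643139064312), 0.04569258540868759)
black (array([ 0.5426, -0.0978]), array([0.0408, 0.0529]), 87.0)
green (array([ 0.4953, -0.2214]), array([0.0513, 0.0412]), 24.8)
[[-0.895, 0.446, -0.001], [0.446, 0.895, -0.002], [-0.0, -0.002, -1.0]]
```

```bash
python3 -m creep '{"moves": [[0,-64.4,-57.9,5,0,0,-0.18],[0,-64.4,-57.9,5,0,0,-0.18],[0,-64.4,-57.9,5,0,0,-0.18],[0,-64.4,-57.9,5,0,0,-0.18],[0,-64.4,-57.9,5,0,0,-0.18],[0,-64.4,-57.9,5,0,0,-0.18],[0,-64.4,-57.9,5,0,0,-0.18],[0,-64.4,-57.9,5,0,0,-0.18],[0,-64.4,-57.9,5,0,0,-0.18],[0,-64.4,-57.9,5,0,0,-0.18],[0,-64.4,-57.9,5,0,0,-0.18],[0,-64.4,-57.9,5,0,0,-0.18],[0,-64.4,-57.9,5,0,0,-0.18],[0,-64.4,-57.9,5,0,0,-0.18],[0,-64.4,-57.9,5,0,0,-0.18],[0,-64.4,-57.9,5,0,0,-0.18],[0,-64.4,-57.9,5,0,0,-0.18],[0,-64.4,-57.9,5,0,0,-0.18],[0,-64.4,-57.9,5,0,0,-0.18],[0,-64.4,-57.9,5,0,0,-0.18]]}' 40
cat > w.py <<'E'
import sys
from h import *
# usage: w.py x y z yawdeg_of_tool_y  -> row needed
s=observe();M=R.from_rotvec(s["ee_rot"]).as_matrix();t=np.array([float(a) for a in sys.argv[1:4]])
print("t",s["time_s"],"pos",s["eef_pos"].round(4),"yaw",np.degrees(np.arctan2(M[1,1],M[0,1])).round(2),"tilt",M[:2,2].round(4),"F",s["ft_force"].round(2),"gap",round(s["finger_gap"],3),"ff",round(s["finger_force"],1))
th=np.radians(float(sys.argv[4]));y=np.array([np.cos(th),np.sin(th),0]);z=np.array([0,0,-1.]);G=np.c_[np.cross(y,z),y,z]
print("shift cm",(M.T@(t-s["eef_pos"])*100).round(2),"turn",R.from_matrix(M.T@G).as_rotvec().round(3))
E
python3 w.py .619 -.2013 .12 73.9
```

```text
time_s: 1.77
eef_pos: [0.6067, -0.1717, 0.1907]
ee_rot: [-0.443, -3.11, -0.0]
ft_force: [0.1, 0.5, 0.6]
finger_gap: 0.998
finger_force: 0.0
t 1.7667 pos [ 0.6067 -0.1717  0.1907] yaw 73.8 tilt [-0.0007  0.0004] F [0.07 0.54 0.61] gap 0.998 ff 0.0
shift cm [-2.01 -2.5   7.07] turn [ 0.    -0.001 -0.002]
```

```bash
python3 -m creep '{"moves": [[0,-2,-2.5,3.5,0,0,0],[0,-2,-2.5,5.5,0,0,0],[0,-2,-2.5,5.5,0,0,0],[0,-2,-2.5,5.5,0,0,0]]}'
python3 w.py .619 -.2013 .047 73.9
python3 - <<'E'
from h import *
a=shot("top","pics/t2.png");b=shot("side","pics/s2.png")
f=lambda i,x,y:cv2.resize(i[y:y+75,x:x+100,::-1],None,fx=4,fy=4,interpolation=cv2.INTER_CUBIC)
cv2.imwrite("pics/c2.png",np.hstack([f(a,240,140),f(b,240,150)]))
E
```

```text
time_s: 2.1
eef_pos: [0.6176, -0.1987, 0.1345]
ee_rot: [-0.442, -3.106, -0.002]
ft_force: [0.7, 0.4, 0.6]
finger_gap: 0.998
finger_force: 0.0
t 2.1 pos [ 0.6176 -0.1987  0.1345] yaw 73.79 tilt [-0.0042  0.0017] F [0.69 0.43 0.63] gap 0.998 ff 0.0
shift cm [-0.25 -0.21  8.75] turn [ 0.    -0.005 -0.002]
```

View pics/c2.png

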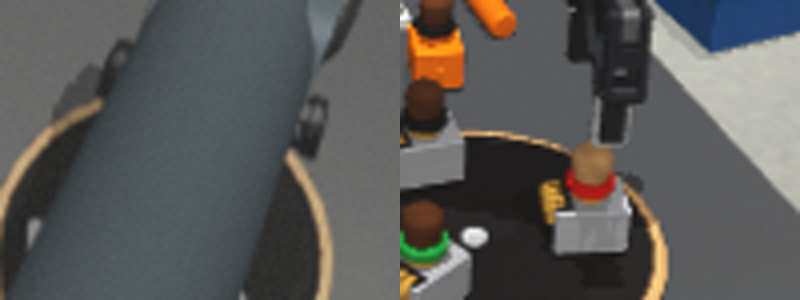

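The arm hides the stamp in the top view. In the side view the open fingers stand over the red-banded stamp's handle, which is at crop pixel (592,160). I'll descend.

```bash
python3 -m creep '{"moves": [[0,-0.2,-0.2,2,0,0,0],[0,-0.2,-0.2,4.5,0,0,0],[0,-0.2,-0.2,6.5,0,0,0],[0,-0.2,-0.2,8,0,0,0],[0,-0.2,-0.2,8.7,0,0,0],[0,-0.2,-0.2,8.7,0,0,0],[0,-0.2,-0.2,8.7,0,0,0],[0,-0.2,-0.2,8.7,0,0,0]]}'
python3 w.py .619 -.2013 .047 73.9
```

```text
time_s: 2.87
eef_pos: [0.6215, -0.2019, 0.0512]
ee_rot: [0.441, 3.107, -0.0]
ft_force: [-0.1, 0.4, -0.7]
finger_gap: 1.001
finger_force: 0.0
t 2.8667 pos [ 0.6215 -0.2019  0.0512] yaw 73.84 tilt [ 0.0033 -0.0006] F [-0.07  0.37 -0.68] gap 1.001 ff 0.0
shift cm [ 0.26 -0.02  0.42] turn [ 0.     0.003 -0.001]
```

```bash
python3 -m creep '{"moves": [[0,0.2,0,0.4,0,0,0],[0,0.2,0,0.4,0,0,0],[0.2,0.2,0,0.4,0,0,0],[0.35,0.2,0,0.4,0,0,0],[0.45,0.2,0,0.4,0,0,0],[0.5,0.2,0,0.4,0,0,0],[0.55,0.2,0,0.4,0,0,0],[0.6,0.2,0,0.4,0,0,0],[0.7,0.2,0,0.4,0,0,0],[1,0.2,0,0.4,0,0,0],[1,0.2,0,0.4,0,0,0],[1,0.2,0,0.4,0,0,0],[1,0.2,0,0.4,0,0,0],[1,0.2,0,0.4,0,0,0]]}' 60
python3 w.py .619 -.2013 .15 73.9
```

```text
time_s: 4.03
eef_pos: [0.6184, -0.2015, 0.0455]
ee_rot: [0.443, 3.11, 0.0]
ft_force: [-1.3, 0.4, 5.2]
finger_gap: 0.461
finger_force: 60.6
t 4.0333 pos [ 0.6184 -0.2015  0.0455] yaw 73.79 tilt [0.0003 0.    ] F [-1.33  0.42  5.22] gap 0.461 ff 60.6
shift cm [ -0.06   0.03 -10.45] turn [ 0.     0.    -0.002]
```

```bash
python3 -m creep '{"moves": [[1,0,0,-0.5,0,0,0],[1,0,0,-1.5,0,0,0],[1,0,0,-3,0,0,0],[1,0,0,-5,0,0,0],[1,0,0,-7.5,0,0,0],[1,0,0,-10,0,0,0],[1,0,0,-12,0,0,0],[1,0,0,-12,0,0,0],[1,0,0,-12,0,0,0],[1,0,0,-12,0,0,0]]}'
python3 w.py .51 .2043 .167 85
python3 - <<'E'
from h import *
b=shot("side","pics/s3.png");T=cv2.imread("pics/t0.png")
f=lambda i,x,y:cv2.resize(i[y:y+100,x:x+100],None,fx=4,fy=4,interpolation=cv2.INTER_CUBIC)
cv2.imwrite("pics/c3.png",np.hstack([f(b[:,:,::-1],240,110),cv2.resize(T[170:205,132:182],(400,400),interpolation=cv2.INTER_CUBIC)]))
E
```

```text
time_s: 4.87
eef_pos: [0.617, -0.2008, 0.1635]
ee_rot: [-0.442, -3.107, -0.001]
ft_force: [-0.5, -0.9, -3.7]
finger_gap: 0.457
finger_force: 60.9
t 4.8667 pos [ 0.617  -0.2008  0.1635] yaw 73.8 tilt [-0.003  0.001] F [-0.53 -0.87 -3.72] gap 0.457 ff 60.9
shift cm [21.58 35.92 -0.27] turn [ 0.    -0.003 -0.195]
```

View pics/c3.png

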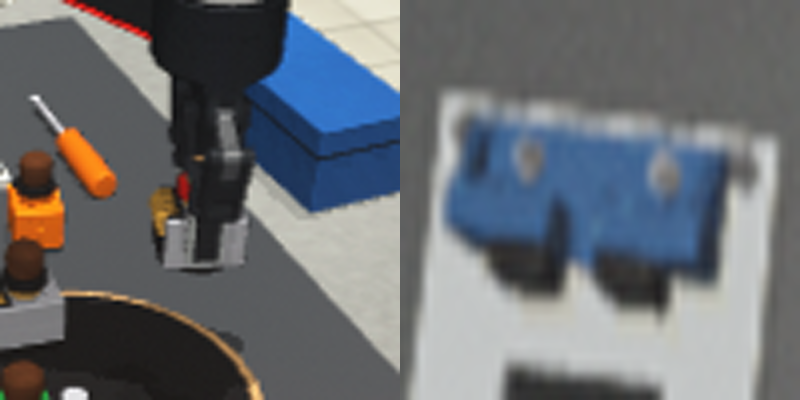

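The stamp is held level and upright at side-crop (205,245). The fence's slot is between the pads, at about top (154.1,192.7). I'll convert the slot cues to jig coordinates.

```bash
python3 - <<'E'
from h import *
th=np.radians(-5);X=np.array([np.cos(th),np.sin(th)]);Y=np.array([-X[1],X[0]]);o=np.array([.541,.2027])
def J(n,u,v,z):
    p=onz(n,u,v,z)[:2]-o; return (1000*np.r_[p@X,p@Y]).round(1)
for nm,u,v in(("padgap",154.1,192.7),("bolts",156.1,184),("bolt1",132+128/8-.4,170+158/11.43-.5),("bolt2",132+264/8-.4,170+172/11.43-.5)):
    print(nm,[J("top",u,v,z).tolist() for z in(.012,.03,.05)])
for y in(-.008,.008):
  print([proj("top",[*(o+X*a+Y*y),.05]).round(1).tolist() for a in(.037,.06)])
# fence corner projections for comparison
for y in(-.048,.048):
  print([proj("top",[*(o+X*.037+Y*y),z]).round(1).tolist() for z in(.012,.05)])
T=cv2.cvtColor(cv2.imread("pics/t0.png"),cv2.COLOR_BGR2HSV)
m=cv2.inRange(T,(100,100,40),(125,255,255))
for v in range(178,198):
    c=np.where(m[v,130:185])[0]+130
    if len(c):print(v,c.min(),c.max(),[int(k) for k in range(c.min(),c.max()) if k not in c])
E
```

```text
padgap [[40.5, 4.3], [37.3, -1.0], [33.8, -6.8]]
bolts [[67.9, 2.2], [64.3, -3.0], [60.3, -8.8]]
bolt1 [[67.5, 28.3], [63.9, 22.7], [59.9, 16.5]]
bolt2 [[68.8, -23.9], [65.1, -28.7], [61.1, -34.0]]
[[154.7, 191.7], [155.8, 184.1]]
[[149.3, 191.2], [150.5, 183.6]]
[[171.0, 195.5], [168.2, 193.0]]
[[139.7, 192.5], [135.8, 189.9]]
181 141 151 [147, 148]
182 140 162 [146, 147, 148, 149]
183 140 170 [146, 147, 148, 149, 163, 164, 165, 166]
184 140 171 [146, 147, 148, 149, 163, 164, 165, 166]
185 139 171 [147, 148, 163, 164, 165, 166]
186 138 171 [163, 164, 165, 166]
187 138 171 [165]
188 138 170 []
189 138 169 [151, 152]
190 140 169 [151, 152]
191 153 169 []
192 154 169 [157, 158, 159, 160, 161]
```

```bash
python3 -m creep '{"moves": [[1,1,1.5,0,0,0,-0.02],[1,2.5,4,0,0,0,-0.04],[1,4,7,0,0,0,-0.06],[1,6,10,0,0,0,-0.08],[1,8,13,0,0,0,-0.1],[1,10,16,0,0,0,-0.12],[1,12,19.5,0,0,0,-0.14],[1,14,23,0,0,0,-0.16],[1,16,26,0,0,0,-0.18],[1,18,29,0,0,0,-0.195],[1,19.5,32,0,0,0,-0.195],[1,20.7,34.3,0,0,0,-0.195],[1,21.3,35.5,0,0,0,-0.195],[1,21.5,36,0,0,0,-0.195],[1,21.5,36,0,0,0,-0.195],[1,21.5,36,0,0,0,-0.195],[1,21.5,36,0,0,0,-0.195]]}'
python3 w.py .511 .2053 .06 85
```

```text
time_s: 6.33
eef_pos: [0.5125, 0.2021, 0.1647]
ee_rot: [-0.142, -3.138, 0.002]
ft_force: [0.3, -0.8, -3.8]
finger_gap: 0.461
finger_force: 61.0
t 6.3333 pos [0.5125 0.2021 0.1647] yaw 84.81 tilt [-0.0008 -0.0015] F [ 0.27 -0.82 -3.81] gap 0.461 ff 61.0
shift cm [ 0.17  0.32 10.47] turn [-0.002 -0.001 -0.003]
```

```bash
python3 -m creep '{"moves": [[1,0.2,0.3,1.5,0,0,0],[1,0.2,0.3,4,0,0,0],[1,0.2,0.3,6.5,0,0,0],[1,0.2,0.3,9,0,0,0],[1,0.2,0.3,10.3,0,0,0],[1,0.2,0.3,10.8,0,0,0],[1,0.2,0.3,10.8,0,0,0],[1,0.2,0.3,10.8,0,0,0],[1,0.2,0.3,10.8,0,0,0],[1,0.2,0.3,10.8,0,0,0]]}'
python3 w.py .511 .2053 .0315 85
python3 - <<'E'
from h import *
a=shot("top","pics/t4.png");b=shot("side","pics/s4.png")
f=lambda i,x,y:cv2.resize(i[y:y+65,x:x+65,::-1],(400,400),interpolation=cv2.INTER_CUBIC)
cv2.imwrite("pics/c4.png",np.hstack([f(a,120,165),f(b,190,115)]))
E
```

```text
time_s: 7.17
eef_pos: [0.5116, 0.2076, 0.0586]
ee_rot: [0.138, 3.136, 0.002]
ft_force: [0.1, -0.1, -4.7]
finger_gap: 0.457
finger_force: 61.0
t 7.1667 pos [0.5116 0.2076 0.0586] yaw 84.94 tilt [0.0024 0.0012] F [ 0.11 -0.09 -4.67] gap 0.457 ff 61.0
shift cm [ 0.04 -0.24  2.71] turn [ 0.001  0.002 -0.001]
```

View pics/c4.png

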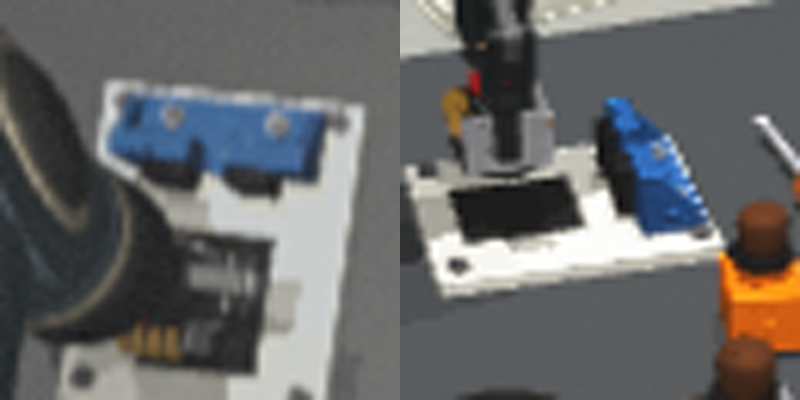

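The top view shows the wheel row at crop (150,342), fully visible. In the side view the stamp is level above the bed patch, with the fence ahead at (650,160). I'll check the stamp's lateral position in the camera frame.

```bash
python3 - <<'E'
from h import *
th=np.radians(-5);X=np.array([np.cos(th),np.sin(th)]);Y=np.array([-X[1],X[0]]);o=np.array([.541,.2027])
def brass(f,box):
    H=cv2.cvtColor(cv2.resize(cv2.imread(f),None,fx=4,fy=4,interpolation=cv2.INTER_CUBIC),cv2.COLOR_BGR2HSV)
    m=cv2.inRange(H,(14,100,70),(35,255,255));k=np.zeros_like(m);x,y,w,h=[4*q for q in box];k[y:y+h,x:x+w]=m[y:y+h,x:x+w]
    k=cv2.morphologyEx(k,8 and cv2.MORPH_CLOSE,np.ones((9,9)));c=max(cv2.findContours(k,0,2)[0],key=cv2.contourArea)[:,0]
    return cv2.minAreaRect(np.float32((c+.5)/4-.5))
e=observe()["eef_pos"]
t0,s0=brass("pics/t0.png",(278,180,25,14)),brass("pics/s0.png",(270,190,20,22))
t4,s4=brass("pics/t4.png",(135,212,20,15)),brass("pics/s4.png",(190,122,18,20))
print(t0,s0,t4,s4,sep="\n")
print("tri before",two(t0[0],s0[0]).round(4),"now",two(t4[0],s4[0]).round(4))
for z in(.063,.071,.08):
    p=onz("top",*t4[0],z)[:2]-o;print(z,"jig mm",(1000*np.r_[p@X,p@Y]).round(1))
p=e[:2]-o;print("tcp jig",(1000*np.r_[p@X,p@Y]).round(1),e)
E
```

```text
((286.5699768066406, 185.1835174560547), (10.081122398376465, 5.938523769378662), 16.69924545288086)
((277.47406005859375, 199.3507080078125), (10.057971954345703, 9.158478736877441), 52.594642639160156)
((143.79901123046875, 220.19337463378906), (9.894200325012207, 5.4792585372924805), 3.0127875804901123)
((198.5, 132.875), (8.0, 4.25), 90.0)
tri before [ 0.5963 -0.1947  0.0655] now [0.4881 0.2102 0.0765]
0.063 jig mm [-50.8   6.9]
0.071 jig mm [-51.6   4.4]
0.08 jig mm [-52.5   1.7]
tcp jig [-30.2   2.4] [0.5111411  0.20769155 0.05826763]
```

```bash
python3 -m creep '{"moves": [[1,0,-0.25,0.5,0,0,0],[1,0,-0.25,1,0,0,0],[1,0,-0.25,1.5,0,0,0],[1,0,-0.25,2,0,0,0],[1,0,-0.25,2.3,0,0,0],[1,0,-0.25,2.5,0,0,0],[1,0,-0.25,2.6,0,0,0],[1,0,-0.25,2.6,0,0,0],[1,0,-0.25,2.6,0,0,0],[1,0,-0.25,2.6,0,0,0]]}'
python3 w.py .5379 .203 .0315 85
```

```text
time_s: 8.1
eef_pos: [0.5105, 0.2051, 0.0315]
ee_rot: [0.138, 3.138, 0.0]
ft_force: [0.1, -0.1, -4.0]
finger_gap: 0.458
finger_force: 61.0
t 8.1 pos [0.5105 0.2051 0.0315] yaw 84.97 tilt [0.0004 0.0002] F [ 0.11 -0.12 -4.02] gap 0.458 ff 61.0
shift cm [-2.75  0.04 -0.  ] turn [ 0.     0.    -0.001]
```

```bash
python3 -m creep '{"moves": [[1,-0.3,0,0,0,0,0],[1,-0.6,0,0,0,0,0],[1,-0.9,0,0,0,0,0],[1,-1.2,0,0,0,0,0],[1,-1.5,0,0,0,0,0],[1,-1.8,0,0,0,0,0],[1,-2.05,0,0,0,0,0],[1,-2.25,0,0,0,0,0],[1,-2.4,0,0,0,0,0],[1,-2.5,0,0,0,0,0],[1,-2.5,0,0,0,0,0],[1,-2.5,0,0,0,0,0],[1,-2.5,0,0,0,0,0]]}'
python3 w.py .5429 .2025 .0315 85
python3 - <<'E'
from h import *
b=shot("side","pics/s5.png");a=shot("top","pics/t5.png")
f=lambda i,x,y:cv2.resize(i[y:y+50,x:x+50,::-1],(400,400),interpolation=cv2.INTER_CUBIC)
cv2.imwrite("pics/c5.png",np.hstack([f(a,130,165),f(b,200,115)]))
E
```

```text
time_s: 9.18
eef_pos: [0.535, 0.2028, 0.0312]
ee_rot: [-0.138, -3.138, -0.0]
ft_force: [0.6, -0.1, -3.6]
finger_gap: 0.46
finger_force: 61.0
t 9.1833 pos [0.535  0.2028 0.0312] yaw 84.98 tilt [-0.0003  0.    ] F [ 0.63 -0.08 -3.59] gap 0.46 ff 61.0
shift cm [-0.79  0.04 -0.03] turn [ 0. -0. -0.]
```

View pics/c5.png

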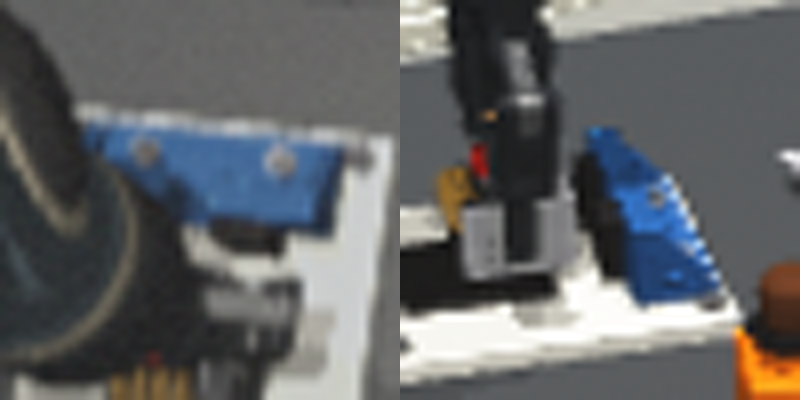

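The top view shows the stamp square to the fence. In the side view its back face, at (575,230), is a few mm short of the pads at (590,200), and there is no contact force yet. I'll creep in.

```bash
python3 -m creep '{"moves": [[1,-0.1,0,0,0,0,0],[1,-0.2,0,0,0,0,0],[1,-0.3,0,0,0,0,0],[1,-0.4,0,0,0,0,0],[1,-0.5,0,0,0,0,0],[1,-0.6,0,0,0,0,0],[1,-0.6,0,0,0,0,0],[1,-0.6,0,0,0,0,0]]}'
python3 w.py .5429 .2025 .0315 85
```

```text
time_s: 9.95
eef_pos: [0.5412, 0.2022, 0.0313]
ee_rot: [-0.138, -3.139, -0.0]
ft_force: [-0.1, 0.5, -3.6]
finger_gap: 0.462
finger_force: 61.0
t 9.95 pos [0.5412 0.2022 0.0313] yaw 84.97 tilt [-0.      0.0001] F [-0.09  0.51 -3.63] gap 0.462 ff 61.0
shift cm [-0.16  0.04 -0.02] turn [ 0.    -0.    -0.001]
```

```bash
for i in 1 2; do python3 -m creep '{"moves": [[1,-0.07,0,0,0,0,0],[1,-0.14,0,0,0,0,0],[1,-0.2,0,0,0,0,0],[1,-0.2,0,0,0,0,0],[1,-0.2,0,0,0,0,0]]}' | grep -E "eef|ft"; done
python3 w.py .5479 .2025 .0315 85
```

```text
eef_pos: [0.5431, 0.2021, 0.0313]
ft_force: [-0.2, 0.1, -3.4]
eef_pos: [0.5443, 0.202, 0.0311]
ft_force: [-3.6, 0.3, -1.0]
t 10.7833 pos [0.5443 0.202  0.0311] yaw 84.99 tilt [-0.0016 -0.0001] F [-3.61  0.29 -1.01] gap 0.461 ff 61.2
shift cm [-0.35  0.08 -0.04] turn [-0.    -0.002 -0.   ]
```

```bash
python3 -m creep '{"moves": [[1,-0.07,0,0,0,0,0],[1,-0.14,0,0,0,0,0],[1,-0.2,0,0,0,0,0],[1,-0.2,0,0,0,0,0],[1,-0.2,0,0,0,0,0],[1,-0.2,0,0,0,0,0]]}' | grep -E "eef|ft"
python3 w.py .5479 .2025 .0315 85
```

```text
eef_pos: [0.5453, 0.2019, 0.031]
ft_force: [-5.8, -0.2, 0.8]
t 11.2833 pos [0.5453 0.2019 0.031 ] yaw 85.0 tilt [-0.0038 -0.0004] F [-5.77 -0.18  0.83] gap 0.459 ff 61.5
shift cm [-0.26  0.08 -0.05] turn [-0.001 -0.004  0.   ]
```

```bash
python3 -m creep '{"moves": [[1,-0.05,0,-0.02,0,0,0],[1,-0.1,0,-0.04,0,0,0],[1,-0.15,0,-0.05,0,0,0],[1,-0.2,0,-0.05,0,0,0],[1,-0.2,0,-0.05,0,0,0],[1,-0.2,0,-0.05,0,0,0]]}' | grep -E "eef|ft"
python3 w.py .5479 .2025 .0315 85
```

```text
eef_pos: [0.546, 0.2018, 0.0311]
ft_force: [-9.0, 0.9, 2.0]
t 11.7833 pos [0.546  0.2018 0.0311] yaw 85.02 tilt [-0.0064 -0.0008] F [-9.03  0.87  2.02] gap 0.455 ff 61.5
shift cm [-0.18  0.08 -0.04] turn [-0.001 -0.006  0.   ]
```

```bash
python3 -m creep '{"moves": [[1,-0.05,0,-0.02,0,0,0],[1,-0.05,0,-0.03,0,0,0],[1,-0.05,0,-0.03,0,0,0],[1,-0.05,0,-0.03,0,0,0],[1,-0.05,0,-0.03,0,0,0],[1,-0.05,0,-0.03,0,0,0],[1,-0.05,0,-0.03,0,0,0],[1,-0.05,0,-0.03,0,0,0],[1,-0.05,0,-0.03,0,0,0],[1,-0.05,0,-0.03,0,0,0],[1,-0.05,0,-0.03,0,0,0],[1,-0.05,0,-0.03,0,0,0]]}' | grep -E "eef|ft"
python3 w.py .5479 .2025 .0315 85
python3 - <<'E'
from h import *
b=shot("side","pics/s6.png");a=shot("top","pics/t6.png")
f=lambda i,x,y:cv2.resize(i[y:y+50,x:x+50,::-1],(400,400),interpolation=cv2.INTER_CUBIC)
cv2.imwrite("pics/c6.png",np.hstack([f(a,130,165),f(b,200,115)]))
print(observe()["ft_force"],observe()["ft_torque"])
E
```

```text
eef_pos: [0.5461, 0.2018, 0.0311]
ft_force: [-8.9, 1.3, -1.2]
t 12.7833 pos [0.5461 0.2018 0.0311] yaw 85.03 tilt [-0.0072 -0.001 ] F [-8.92  1.29 -1.22] gap 0.458 ff 61.5
shift cm [-0.18  0.09 -0.04] turn [-0.002 -0.007  0.001]
[-9.31772176  1.64083981 -0.4627098 ] [ 0.1768911   1.79259834 -0.06549246]
```

View pics/c6.png

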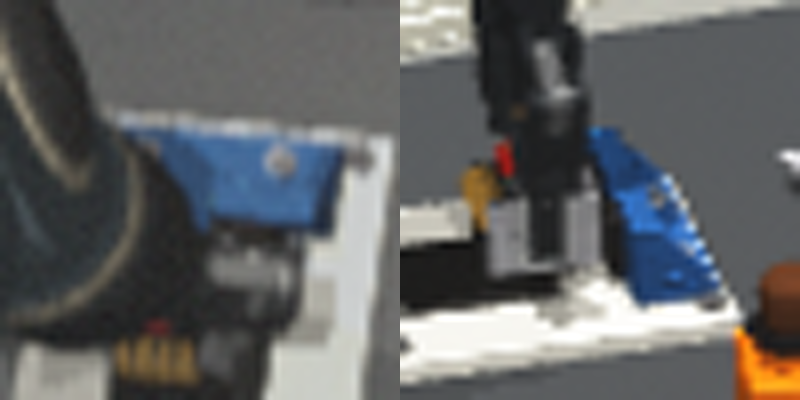

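The top view shows the back of the stamp against the pads, the wheels at (155,360) and the stamp square. The side view shows it upright with no gap to the pads. The push is steady at about 9 N. As a last check I'll measure the lateral offset and squareness of the wheel row, and confirm the other stamps haven't moved.

```bash
python3 - <<'E'
from h import *
th=np.radians(-5);X=np.array([np.cos(th),np.sin(th)]);Y=np.array([-X[1],X[0]]);o=np.array([.541,.2027])
H=cv2.cvtColor(cv2.resize(cv2.imread("pics/t6.png"),None,fx=4,fy=4,interpolation=cv2.INTER_CUBIC),cv2.COLOR_BGR2HSV)
m=cv2.inRange(H,(14,100,70),(35,255,255));k=np.zeros_like(m);k[820:892,560:632]=m[820:892,560:632]
k=cv2.morphologyEx(k,cv2.MORPH_CLOSE,np.ones((9,9)))
c=max(cv2.findContours(k,0,2)[0],key=cv2.contourArea)[:,0];r=cv2.minAreaRect(np.float32((c+.5)/4-.5));print(r)
p=onz("top",*r[0],.0135+.036)[:2]-o;print("wheels jig mm",(1000*np.r_[p@X,p@Y]).round(1))
a,b=cv2.imread("pics/t0.png"),cv2.imread("pics/t6.png")
for n,(x,y,w,h) in dict(black=(243,192,22,25),green=(285,208,25,25),ink=(205,217,40,40),driver=(135,150,62,20)).items():
    print(n,cv2.absdiff(a[y:y+h,x:x+w],b[y:y+h,x:x+w]).mean().round(1))
E
python3 w.py .5479 .2025 .0315 85
```

```text
((149.2865753173828, 209.4207305908203), (10.104485511779785, 5.300714015960693), 6.34019136428833)
wheels jig mm [-16.7  -0. ]
black 5.3
green 5.3
ink 5.5
driver 6.3
t 12.8833 pos [0.5461 0.2018 0.0311] yaw 85.03 tilt [-0.0072 -0.001 ] F [-9.32  1.64 -0.46] gap 0.462 ff 61.5
shift cm [-0.18  0.08 -0.04] turn [-0.002 -0.007  0.001]
```

```bash
python3 -c "
from station import close_job
print(close_job())"
```

```text
the job is handed in; nothing more can be done
None
```

The job is handed in: the red-banded handstamp is still gripped, just above the bed (1–2 mm by my estimate), square to the fence and in line with its slot, pushing on both pads with a steady 9 N or so; the screw itself was hidden from both cameras, and the other two handstamps, the ink pad and the screwdriver showed no movement in the last top view.

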